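# Seat the service panel of a brazing machine

### The job

Take the handle near the far edge of the dark square lid and tip the lid well up (some 20 degrees), its opposite edge still on the rim of the cream housing; then lift it off and set it down flat on the bare deck beside the housing without dropping it. On the sprung panel inside the housing, turn the quarter-turn fastener until its thumb bar lines up with the two dark slot lines, press the panel fully home against the frame and finish while still holding it pressed there. Leave the other things on the deck where they are.

Things in the scene. Friction and masses are not known exactly. Their poses are not given: they have to be found in the camera images.
- housing: square open-topped cream metal housing fixed to the deck, 180 x 180 mm outside, walls 8 mm thick, rim 82 mm above the deck (four low mounting lugs stick out to 111 mm from the centre on its +y and -y sides, 10 mm high); origin at the centre of its underside on the deck, z up, its x points roughly away from the robot and runs along the slot. It stands on the left or the right of the deck, and the parts tray on the other side. Inside it the sprung panel with the fastener.
- housing_near_rim (a point): middle of the top of the housing's near rim (85 mm from the centre towards the housing's -x), 82 mm above the deck
- lid: loose dark lid, about 0.32 kg: square plate 176 x 176 x 5 mm with a frame 158 x 158 x 6 mm under it that sits inside the rim with about 3 mm play all round. Origin at the centre of the underside of that frame (76 mm above the deck when seated, 0 when the lid lies flat on the deck); the plate's underside is 6 mm and its top 11 mm above the origin; z up; x points to the edge with the handle, the far edge. Its centre of mass is near its middle.
- lid_handle (a point): centre of the bar of the lid's metal bridge handle, 56 mm from the lid's centre along its +x and 39 mm above its origin; the bar is 56 mm long along the lid's x, 10 mm wide (y), 16 mm high, and 20 mm free above the plate between two posts 10 mm wide, 46 mm apart between centres. Axes as the lid's.
- lid_near_edge (a point): middle of the underside of the lid plate at the edge opposite to the handle (85 mm from the centre along -x, 6 mm above the origin); it rests on housing_near_rim when seated, and the lid tips about it
- panel: square aluminium panel 144 x 144 x 6 mm inside the housing, riding on a sprung gasket; it moves only up and down. Origin 40 mm under its top face on its centre line; its top face is 40 mm above the deck (42 mm below the rim) when up. Two dark lines on it, each 40 x 8 mm, either side of the fastener along the housing's x, show where the slot in the frame lies. Axes as the housing's.
- panel_travel (a joint): how far the panel is pressed down (m): 0 up, 0.010 fully home against the frame. Springs back: about 5 N starts it, about 13 N holds it fully home. If the fastener is out of line (more than about 0.13 rad) its key strikes the frame after about 2 mm and the panel goes no further.
- fastener (a joint): angle of the quarter-turn fastener (rad), counter-clockwise from above positive, 0 when its thumb bar lies along the dark lines (the housing's x) and its key is in line with the slot; free to turn from -1.75 to 1.75 with slight friction (about 0.06 N m), stays where it is left; starts 0.9 to 1.45 (turn it clockwise)
- fastener_grip (a point): on the fastener's axis in the middle of the panel, in the upper part of its black thumb bar, 21 mm above the panel's top; the bar is 46 mm long (this point's x), 10 mm wide (its y), its top 31 mm and its foot 4 mm above the panel, standing on a steel disc 36 mm across and 4 mm high. z up.
- tray: grey parts tray 110 x 110 x 35 mm with fittings, bystander; origin under its centre
- oiler: white round bottle, 54 mm across, 150 mm tall, bystander; origin under its centre
- jar: glass jar, 64 mm across, 70 mm tall, bystander; origin under its centre
- wrench: steel wrench lying on the deck, bystander; x along it
- screwdriver: small screwdriver 140 mm long lying crosswise on the robot side, bystander; x along it
- gauge_block: stepped steel block 50 x 90 x 50 mm, bystander; origin under its centre
- spool: copper spool 60 mm across, 40 mm high, bystander; origin under its centre
Mind the look-alikes: they are no part of the job. What is shaped like the lid but brown is not meant.

How it is judged:
On the way, in this order (a step that is already met when the one before it is completed fails the run):
1. the lid is tipped up, its near edge still at the rim (angle between lid's own z axis and vertical above 0.2 rad and distance between lid_near_edge and housing_near_rim below 0.025 m), for 0.05 s.
2. the lid lies flat on the deck beside the housing (height (world z) of lid below 0.008 m and angle between lid's own z axis and vertical below 0.08 rad and horizontal distance between lid and housing above 0.17 m), for 0.2 s.
At the end, for the whole second after the job is handed in: Lid flat on the deck (within 0.08 rad, origin under 8 mm) and at rest, its centre 170 mm or more from the housing's; fastener within 0.2 rad of the slot line; panel pressed at least 8.5 of its 10 mm, and held there by the robot, touching panel or fastener with over 5 N (all of step 2 and linear speed of lid below 0.03 m/s and value of joint fastener between -0.2 and 0.2 rad and value of joint panel_travel above 0.0085 m and contact force between any of the fingers, the arm and panel above 5 N); the arm keeps its last pose, push and grip.
It fails at once if a bystander is moved more than 40 mm (distance of any of tray, oiler, jar, wrench, screwdriver, gauge_block, spool from where it was at the start of the episode above 0.04 m).
It fails at once if the lid is dropped (linear speed of lid above 0.7 m/s and contact force between the fingers and lid below 0.05 N).
It also fails if it takes over 51 s, if anything falls off the work surface, if the arm or the gripper's body presses on something with over 40 N, if the wrist force passes 120 N, or if a joint passes its speed limit or range.

### The arm

A 7-joint arm with a two-finger parallel gripper is mounted at the origin on the work surface. World frame = base frame: x ahead of the robot, y to its left, z up, the work surface at z = 0. Lengths are in m, angles in rad, forces in N, time in s.
With the tool pointing down it reaches from about 0.425 to 0.875 m from the base axis. Payload 8.4 kg.
Tool frame: the origin (TCP) lies at the very end of the fingers, on their centre line; the grasp point (between the pads) lies 19 mm behind it (ctrl.grip_depth is the distance from the TCP to the grasp point, in m); z points along the fingers, y is the direction in which the jaws open and shut (so a half turn about z gives the same grasp; the last joint's range is limited). The gripper opens to 85 mm and grips with 20 to 120 N. Pads are 22 mm wide; open, the fingers measure 114 mm over their backs; the gripper's body (76 mm by 85 mm) begins 54 mm behind the grasp point. The pads swing forward as they close: fully open they stand 13 mm farther back than shut.
Start: joints at [-1.426, 0.333, 0.04, 1.465, -0.013, 1.343, -0.059], TCP at [0.157, 0.631, 0.231] pointing down, gripper open.
Joint ranges: [-2.58, 2.58], [-0.38, 2.09], [-1.3, 1.39], [0.25, 2.4], [-1.5, 4.64], [0.08, 2.09], [-2.65, 2.65]. Speed limits (rad/s): [2.22, 2.22, 2.79, 2.79, 3.14, 3.14, 3.14].

### API

Orientations are given as a unit quaternion [x, y, z, w].
In Python, from plant import ctrl gives the robot as it stands. The module is installed in compiled form; this text tells all that it offers.
- The arm moves only by the tool servo_tool, never from a script. Its argument "plan" is a list that holds one entry, the list of rows, each a list of 4 numbers: the shift along the tool's x, y, z in mm, then the turn about the tool's z in rad. A call has 1 to 5 rows; each row shifts and turns the commanded pose from where the row before left it, along the tool's axes as they then stand; what a row does not reach is not made up. A row lasts 1/10 s, in which the tool goes at most 50 mm and 8.59 degrees, less where a joint would pass 70% of its speed; a pose out of reach is approached as far as the arm can. A call is refused whole if a number of a shift passes 50 or a number of a turn 0.15, either way. A call with a gripper value outside its range is refused whole. "grip" is the opening, from -1 (shut) to 1 (fully open), set as the call begins (left out, the last holds). The fingers move at their own pace and stop on an object; "force" is the grip in N (left out, the last holds). Time passes only in rows, so rows that do not move let the fingers close. It gives the time, the measured TCP pose, the force and the opening at its end, in the units of the state.
- ctrl.read_state(): the state, without advancing time (a new reading comes with each control period).
- ctrl.grab_frame(name): name is "side" or "top" or "wrist"; returns (picture, depth): 480x640x3 uint8, red, green, blue; 480x640 float32, m along the optical axis (not along the pixel's ray), 0 where there is no reading.
- ctrl.calibration(name): a dict with "mtx" (3x3 intrinsics, pixels), "k1" (the pictures are not rectified: a ray, as slopes to the right and down, at radius r is drawn at 1 + k1 r^2 times it, then the intrinsics apply), "world_from_camera" (4x4, takes a point from camera to world coordinates); the wrist camera has in their place "mount" (4x4, takes a point from camera to tool coordinates, whose origin is the TCP and whose axes are the flange's). Camera axes: x right, y up, looking along -z (the intrinsics and any distortion apply to the point x, -y, -z); pixel columns grow to the right and rows downward; lengths in m; the calibration is good to about 2 mm. A picture is of the moment at which its call begins: read the wrist's pose just before it. calibration takes no time and is no camera call.
- ctrl.sign_off(): hands the job in, once; it reports no verdict.
The state is a dict: "time": time; "qpos": joint angles; "dq": joint speeds; "joint_torque": joint torques, N m; "eef_pos": TCP position; "tcp_rot": TCP orientation; "contact_force": force on the tool from outside, world axes, zero at the start; "wrist_torque": the same for the moment, N m; "gripper_width": finger opening in m.
Only numpy, scipy, OpenCV 4.12 (cv2) and the standard library are available. Lean on these libraries where they do the work, as an engineer would, in place of code of your own. Each camera call takes 0.05 s, during which the arm holds its last target.

## Working session

There is one attempt and no reset: what is moved stays moved. The work goes in short steps, Python scripts to look and compute and a tool call to move; the robot and the scene stay as the last step left them, time stands still between calls to the robot, and variables do not carry over. Pictures are saved under pics/ and viewed, and the job is handed in when it is done.

Besides the shell and the picture viewer there is one more tool, called after ">>>" by a JSON object that holds its "api" and its "payload". servo_tool: Moves the arm, as the interface text tells. Its arguments: {"type":"object","properties":{"plan":{"type":"array","items":{"type":"array","items":{"type":"array","items":{"type":"number"}}}},"grip":{"type":"number"},"force":{"type":"number"}},"required":["plan"]}

```bash
ls; mkdir -p pics; cat > h.py <<'E'
import numpy as np, cv2
from plant import ctrl
from scipy.spatial.transform import Rotation as R
def wfc(name,st=None):
    c=ctrl.calibration(name)
    if 'world_from_camera' in c: return c,np.array(c['world_from_camera'])
    st=st or ctrl.read_state()
    T=np.eye(4);T[:3,:3]=R.from_quat(st['tcp_rot']).as_matrix();T[:3,3]=st['eef_pos']
    return c,T@np.array(c['mount'])
def rays(c,W,uv):
    uv=np.asarray(uv,float).reshape(-1,1,2)
    K=np.array(c['mtx']);k1=c['k1']
    n=cv2.undistortPoints(uv,K,np.array([k1,0,0,0,0.]))[:,0]
    d=np.c_[n[:,0],-n[:,1],-np.ones(len(n))]
    return W[:3,3],d@W[:3,:3].T   # depth multiplies d
def onplane(c,W,uv,z):
    o,d=rays(c,W,uv); return o+d*((z-o[2])/d[:,2])[:,None]
def proj(c,W,P):
    P=np.asarray(P,float).reshape(-1,3); q=(P-W[:3,3])@W[:3,:3]
    x=q[:,0]/-q[:,2]; y=-q[:,1]/-q[:,2]; r2=x*x+y*y
    f=1+c['k1']*r2; K=np.array(c['mtx'])
    return np.c_[K[0,0]*x*f+K[0,2],K[1,1]*y*f+K[1,2]]
def snap(name,fn):
    st=ctrl.read_state(); p,d=ctrl.grab_frame(name); c,W=wfc(name,st)
    cv2.imwrite('pics/%s.png'%fn,p[:,:,::-1]); np.savez('pics/%s.npz'%fn,p=p,d=d,W=W)
    return p,d,c,W
def load(name,fn):
    z=np.load('pics/%s.npz'%fn); return z['p'],z['d'],ctrl.calibration(name),z['W']
def cloud(d,c,W):
    v,u=np.mgrid[0:480,0:640]; uv=np.c_[u.ravel(),v.ravel()]
    o,r=rays(c,W,uv); P=o+r*d.ravel()[:,None]; P[d.ravel()==0]=np.nan
    return P.reshape(480,640,3)
E
python3 - <<'E'
from h import *
print(ctrl.read_state())
for n in ['side','top','wrist']:
    p,d,c,W=snap(n,n+'0'); print(n,c['mtx'],c['k1'],np.round(W,3).tolist())
E
```

```text
pics
{'time': 0.0, 'qpos': array([-1.42625209,  0.33388692,  0.03986128,  1.46628832, -0.0133918 ,
        1.34326977, -0.05848937]), 'dq': array([-1.35269289e-03, -4.04869416e-04,  2.37567133e-03, -2.84670664e-04,
        7.58168063e-05,  2.31566751e-03,  4.95929283e-04]), 'joint_torque': array([-9.11366760e-05, -6.58563781e+01,  1.36532329e+00, -4.05558693e+01,
        1.67448039e-02,  1.31691608e-02,  4.92363313e-06]), 'eef_pos': array([0.15678335, 0.63034116, 0.23042824]), 'tcp_rot': array([ 1.21567200e-01,  9.92582887e-01, -7.92234746e-04, -4.10932323e-05]), 'contact_force': array([0.44078215, 0.28714989, 0.17954233]), 'wrist_torque': array([ 0.05533981, -0.04950025, -0.02143818]), 'gripper_width': 0.08542825804697199}
side [[590.06244932   0.         330.05801112]
 [  0.         590.06244932 230.38381447]
 [  0.           0.           1.        ]] 0.0332398748188134 [[0.789, 0.428, -0.441, -0.143], [-0.614, 0.567, -0.549, -0.842], [0.015, 0.704, 0.71, 1.156], [0.0, 0.0, 0.0, 1.0]]
top [[566.47599117   0.         322.3024353 ]
 [  0.         566.47599117 236.42353163]
 [  0.           0.           1.        ]] -0.07227884489468055 [[0.009, 0.995, -0.103, 0.339], [-1.0, 0.01, 0.009, -0.034], [0.01, 0.103, 0.995, 1.764], [0.0, 0.0, 0.0, 1.0]]
wrist [[342.99919875   0.         323.67685617]
 [  0.         342.99919875 234.37709523]
 [  0.           0.           1.        ]] -0.04962052224174247 [[0.242, -0.919, -0.31, 0.076], [0.97, 0.229, 0.078, 0.65], [-0.0, -0.319, 0.948, 0.373], [0.0, 0.0, 0.0, 1.0]]
```

View pics/top0.png

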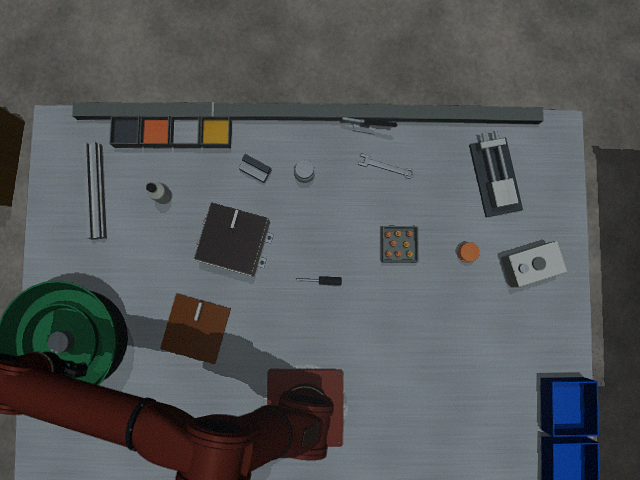

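View pics/side0.png

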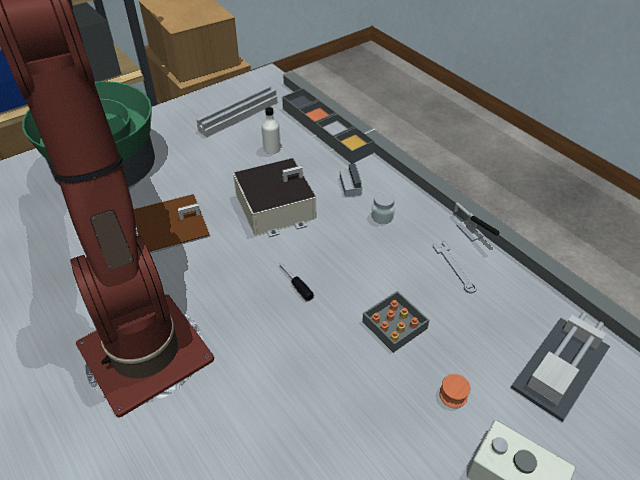

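View pics/wrist0.png

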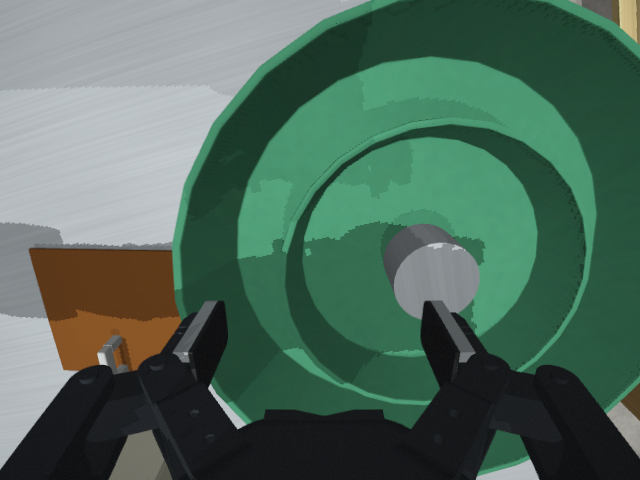

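The top view shows the dark lid at about (232,240) with its handle at (235,218). The brown decoy is at (197,328), the tray at (399,245), and the green bin lies under the arm. The side view shows the lid at (275,182) with its handle at (292,173). I'll measure these now.

```bash
python3 - <<'E'
from h import *
for n,box in [('top',(185,195,280,285)),('side',(225,150,325,225))]:
    p,d,c,W=load(n,n+'0'); P=cloud(d,c,W)
    x0,y0,x1,y1=box
    hsv=cv2.cvtColor(p,cv2.COLOR_RGB2HSV)
    m=np.zeros((480,640),np.uint8); m[y0:y1,x0:x1]=(p[y0:y1,x0:x1].max(2)<75)
    m=cv2.morphologyEx(m,cv2.MORPH_OPEN,np.ones((3,3)))
    k,l,s,_=cv2.connectedComponentsWithStats(m); i=1+np.argmax(s[1:,4]); 
    M=(l==i)
    pts=P[M]; pts=pts[(~np.isnan(pts[:,0]))]
    print(n,s[i],'z med',np.median(pts[:,2]))
    M2=cv2.morphologyEx(M.astype(np.uint8),cv2.MORPH_CLOSE,np.ones((7,7)))
    cn=max(cv2.findContours(M2,0,2)[0],key=cv2.contourArea)[:,0].astype(float)
    X=onplane(c,W,cn,0.087)[:,:2].astype(np.float32)
    r=cv2.minAreaRect(X*1000); print('plane .087 rect',r)
    # top slab cloud
    sel=(np.abs(P[...,2]-0.087)<0.006); sel[:y0]=0;sel[y1:]=0;sel[:,:x0]=0;sel[:,x1:]=0
    print('cloud rect',cv2.minAreaRect((P[sel][:,:2]*1000).astype(np.float32)), P[sel].mean(0))
    hs=(P[...,2]>0.1)&(P[...,2]<0.14); hs[:y0]=0;hs[y1:]=0;hs[:,:x0]=0;hs[:,x1:]=0
    q=P[hs]; print('handle n',len(q), q.mean(0), cv2.minAreaRect((q[:,:2]*1000).astype(np.float32)), np.percentile(q[:,2],[5,50,95]))
    # bright pixels in lid
    b=np.zeros((480,640),bool); b[y0:y1,x0:x1]=p[y0:y1,x0:x1].min(2)>120; b&=cv2.erode(M2,np.ones((3,3)))>0
    vv,uu=np.nonzero(b); print('bright',len(uu),uu.mean() if len(uu) else 0,vv.mean() if len(uu) else 0)
    cv2.imwrite('pics/crop_%s.png'%n,cv2.resize(p[y0-20:y1+20,x0-20:x1+20,::-1],None,fx=5,fy=5,interpolation=2)[:600,:800])
E
```

```text
top [ 195  203   75   73 3622] z med 0.0868309572669066
plane .087 rect ((504.65728759765625, 219.51412963867188), (188.09934997558594, 177.6262969970703), 75.0498046875)
cloud rect ((504.5037841796875, 225.27871704101562), (181.3624725341797, 180.25619506835938), 75.04900360107422) [0.50164539 0.22527343 0.0869633 ]
handle n 86 [0.55684521 0.20817862 0.11992158] ((497.4039001464844, 190.8772430419922), (74.9579849243164, 170.00390625), 80.3841781616211) [0.10526749 0.12042551 0.13137713]
bright 47 233.82978723404256 218.9787234042553
side [ 236  159   78   53 2488] z med 0.08677542262092341
plane .087 rect ((506.3403625488281, 220.6488494873047), (177.31723022460938, 173.7581329345703), 75.01863861083984)
cloud rect ((504.7724304199219, 221.40113830566406), (187.3180694580078, 183.0445098876953), 74.63651275634766) [0.49915584 0.21638787 0.08667442]
handle n 142 [0.55971458 0.20462097 0.11604568] ((560.3887329101562, 204.21173095703125), (20.29361343383789, 56.8209114074707), 75.25724792480469) [0.10373255 0.1175767  0.12511257]
bright 31 288.51612903225805 169.5483870967742
```

View pics/crop_top.png

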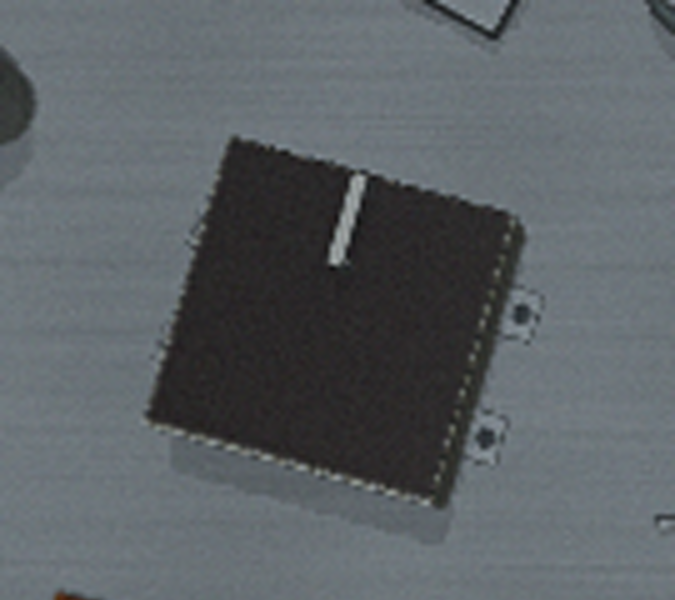

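View pics/crop_side.png

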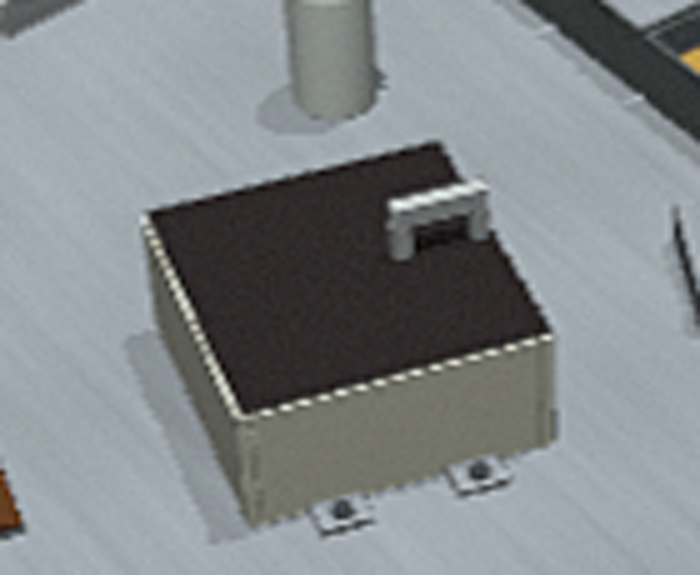

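```bash
python3 - <<'E'
from h import *
# handle bright-bar triangulation
pts={}
for n,box in [('top',(225,200,245,235)),('side',(278,160,306,185))]:
    p,d,c,W=load(n,n+'0'); x0,y0,x1,y1=box
    g=p[y0:y1,x0:x1].min(2)>(130 if n=='top' else 170)
    l,lab,s,_=cv2.connectedComponentsWithStats(g.astype(np.uint8)); i=1+np.argmax(s[1:,4])
    vv,uu=np.nonzero(lab==i); r=cv2.minAreaRect(np.c_[uu,vv].astype(np.float32)); print(n,len(uu),uu.mean()+x0,vv.mean()+y0,r)
    uv=[r[0][0]+x0,r[0][1]+y0]; pts[n]=rays(c,W,[uv]); print(onplane(c,W,[uv],.123))
o1,d1=pts['top'];o2,d2=pts['side'];d1=d1[0];d2=d2[0]
A=np.c_[d1,-d2]; t=np.linalg.lstsq(A,o2-o1,rcond=None)[0]
a=o1+t[0]*d1;b=o2+t[1]*d2; print('tri',a,b,(a+b)/2)
# items on deck
p,d,c,W=load('top','top0')
for nm,uv,z in [('screw',[296,280],.005),('screwR',[341,281],.01),('trayL',[380,243],.035),('trayBL',[380,263],.035),('jar',[304,170],.07),('oiler',[153,186],.15),('gaugeL',[240,160],.05),('gaugeR',[270,172],.05),('brown',[197,328],.011),('brownTop',[176,293],.011),('brownR',[231,306],.011),('lugR',[271,240],.01),('lug2',[268,265],.01)]:
    print(nm,onplane(c,W,[uv],z)[0].round(3))
E
```

```text
top 48 233.9375 218.52083333333334 ((8.954129219055176, 18.48624038696289), (2.4903481006622314, 18.00713348388672), 16.699243545532227)
[[0.55945236 0.21026675 0.123     ]]
side 39 292.2564102564103 168.56410256410257 ((14.382353782653809, 8.529411315917969), (1.697749137878418, 19.402849197387695), 75.96376037597656)
[[0.56121304 0.20733872 0.123     ]]
tri [0.55966959 0.21050764 0.12138126] [0.56224711 0.20887865 0.12148473] [0.56095835 0.20969314 0.12143299]
screw [0.385 0.031 0.005]
screwR [ 0.383 -0.108  0.01 ]
trayL [ 0.5   -0.226  0.035]
trayBL [ 0.438 -0.226  0.035]
jar [0.718 0.009 0.07 ]
oiler [0.649 0.445 0.15 ]
gaugeL [0.752 0.207 0.05 ]
gaugeR [0.715 0.114 0.05 ]
brown [0.235 0.333 0.011]
brownTop [0.341 0.401 0.011]
brownR [0.303 0.23  0.011]
lugR [0.508 0.11  0.01 ]
lug2 [0.43  0.118 0.01 ]
```

>>> {"api": "servo_tool", "payload": {"plan": [[[-30,-20,-20,0],[-45,-29,0,0],[-45,-29,0,0],[-45,-29,0,0],[-45,-29,0,0]]], "grip": 0.2}}

```text
time: 0.65
eef_pos: [0.3192, 0.4566, 0.2512]
tcp_rot: [0.122, 0.993, -0.0, -0.0]
contact_force: [0.9, 0.1, 0.8]
gripper_width: 0.051
```

>>> {"api": "servo_tool", "payload": {"plan": [[[-45,-29,0,0],[-45,-29,0,0],[-45,-29,0,0],[-45,-29,0,0],[-40,-25,0,0]]]}}

```text
time: 1.15
eef_pos: [0.4891, 0.2766, 0.2514]
tcp_rot: [0.122, 0.993, 0.0, 0.0]
contact_force: [0.8, 1.5, -0.3]
gripper_width: 0.0512
```

>>> {"api": "servo_tool", "payload": {"plan": [[[-31,-17,0,0],[-31,-17,10,0],[0,0,0,0],[0,0,0,0]]]}}

```text
time: 1.55
eef_pos: [0.54, 0.23, 0.2407]
tcp_rot: [0.123, 0.992, -0.0, -0.0]
contact_force: [-0.3, 0.1, -0.7]
gripper_width: 0.0511
```

```bash
python3 - <<'E'
from h import *
st=ctrl.read_state(); print(st['eef_pos'],st['qpos'].round(2),st['time'])
p,d,c,W=snap('wrist','w1'); P=cloud(d,c,W)
hs=(P[...,2]>0.105)&(P[...,2]<0.13)
print(P[hs].mean(0), cv2.minAreaRect((P[hs][:,:2]*1000).astype(np.float32)),hs.sum())
E
```

```text
[0.53996403 0.23002017 0.24072953] [-0.82  0.21  0.4   1.63 -0.08  1.33  0.92] 1.55
[0.60604846 0.34662356 0.11764758] ((600.9732055664062, 336.9124755859375), (278.1986083984375, 56.070411682128906), 72.30768585205078) 2013
```

View pics/w1.png

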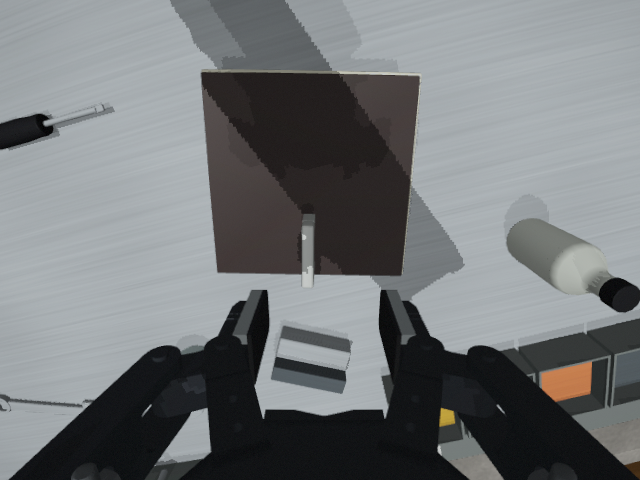

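The wrist view shows the handle bar from (308,213) to (308,288), square to the jaws. The lid edges are parallel to the image, and the gauge block is at (313,357).

```bash
python3 - <<'E'
from h import *
p,d,c,W=load('wrist','w1'); P=cloud(d,c,W)
S=np.zeros((480,640),bool);S[200:295,290:328]=1
hs=(P[...,2]>0.112)&(P[...,2]<0.135)&S
r=cv2.minAreaRect((P[hs][:,:2]*1000).astype(np.float32));print('cloud',P[hs].mean(0),r,hs.sum(),np.median(P[hs][:,2]))
b=(p.min(2)>95)&S; vv,uu=np.nonzero(b); print(uu.min(),uu.max(),vv.min(),vv.max(),uu.mean())
# lid plate corners from dark mask
m=((p.max(2)<110)&(np.abs(P[...,2]-.087)<.008)).astype(np.uint8); m[300:]=0
cn=max(cv2.findContours(m,0,2)[0],key=cv2.contourArea)
ap=cv2.minAreaRect(cn.astype(np.float32)); 
X=onplane(c,W,cn[:,0].astype(float),.087); r2=cv2.minAreaRect((X[:,:2]*1000).astype(np.float32)); print('lid',r2)
st=ctrl.read_state(); M=R.from_quat(st['tcp_rot']).as_matrix(); print(np.degrees(np.arctan2(M[1,1],M[0,1])))
h=r[0]; e=np.array([h[0]/1000,h[1]/1000,.116])-st['eef_pos']; print('tool delta mm',(M.T@e*1000).round(1))
lid=np.array(r2[0])/1000; a=np.radians(-15); print('handle via lid',lid+.056*np.array([np.cos(a),np.sin(a)]))
E
```

```text
cloud [0.55827502 0.21093619 0.12255598] ((560.5319213867188, 210.1395721435547), (10.064723014831543, 55.81961441040039), 74.98031616210938) 826 0.1229694935779615
290 327 220 294 307.8618371919343
lid ((506.7551574707031, 225.191162109375), (175.62240600585938, 175.7727813720703), 74.92583465576172)
76.03939836927671
tool delta mm [-25.7 -15.3 125. ]
handle via lid [0.560847  0.2106973]
```

>>> {"api": "servo_tool", "payload": {"plan": [[[-13,-8,40,0.018],[-13,-7,40,0],[0,0,0,0],[0,0,0,0]]]}}

```text
time: 2.0
eef_pos: [0.5605, 0.2109, 0.1617]
tcp_rot: [0.13, 0.992, -0.0, -0.001]
contact_force: [-0.1, 0.8, 0.7]
gripper_width: 0.0514
```

>>> {"api": "servo_tool", "payload": {"plan": [[[0,0,35,0],[0,0,29,0],[0,0,0,0]]]}}

```text
time: 2.3
eef_pos: [0.5594, 0.2111, 0.0962]
tcp_rot: [0.129, 0.992, -0.001, -0.001]
contact_force: [-0.6, -0.2, 0.2]
gripper_width: 0.0509
```

>>> {"api": "servo_tool", "payload": {"plan": [[[0,0,0,0],[0,0,0,0],[0,0,0,0],[0,0,0,0]]], "grip": -1, "force": 20}}

```text
time: 2.7
eef_pos: [0.5625, 0.2105, 0.0997]
tcp_rot: [0.13, 0.991, 0.001, 0.001]
contact_force: [-2.0, -1.0, 7.7]
gripper_width: 0.0096
```

>>> {"api": "servo_tool", "payload": {"plan": [[[0,0,-3,0],[0,0,0,0],[0,0,0,0]]]}}

```text
time: 3.0
eef_pos: [0.5613, 0.2097, 0.1004]
tcp_rot: [0.131, 0.991, -0.0, -0.0]
contact_force: [0.7, 0.5, -3.3]
gripper_width: 0.0095
```

```bash
python3 - <<'E'
from h import *
p,d,c,W=snap('side','s2')
cv2.imwrite('pics/s2c.png',cv2.resize(p[100:250,200:350,::-1],None,fx=4,fy=4,interpolation=2))
p,d,c,W=snap('wrist','w2')
E
```

```text
(no output)
```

View pics/s2c.png

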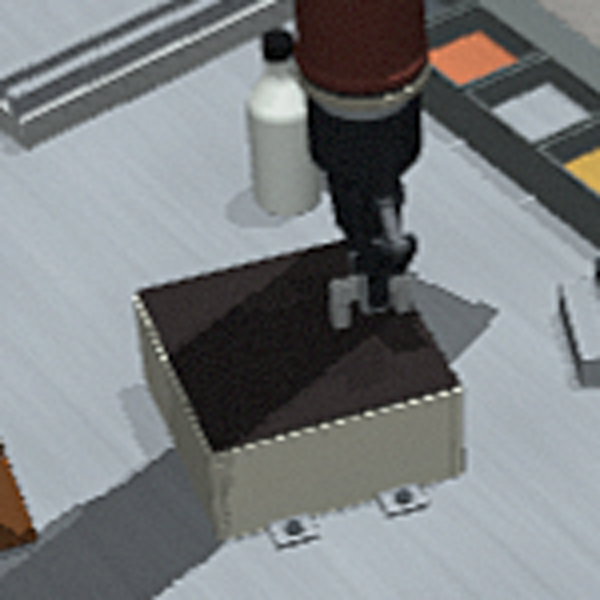

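View pics/w2.png

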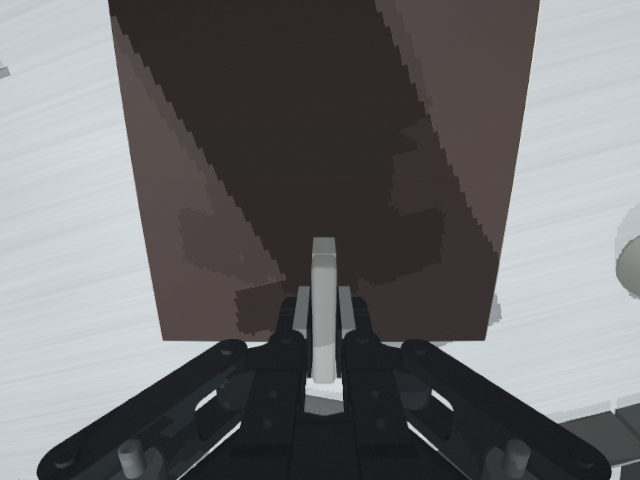

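>>> {"api": "servo_tool", "payload": {"plan": [[[2,0,-7,0],[3,0,-7,0],[0,0,0,0]]]}}

```text
time: 3.4
eef_pos: [0.5568, 0.2116, 0.1157]
tcp_rot: [0.13, 0.991, 0.001, 0.001]
contact_force: [-0.0, 1.0, -3.3]
gripper_width: 0.0098
```

```bash
python3 - <<'E'
from h import *
p,d,c,W=snap('side','s3')
cv2.imwrite('pics/s3c.png',cv2.resize(p[100:250,200:350,::-1],None,fx=4,fy=4,interpolation=2))
E
```

```text
(no output)
```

View pics/s3c.png

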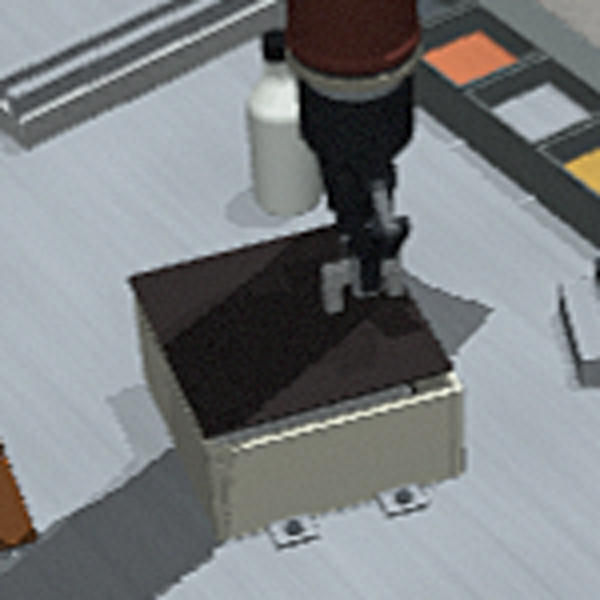

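The lid rose flat because pad friction holds it rigid. I'll seat it again and regrip with only a small overlap at the far upper corner of the bar, so that it can pivot.

>>> {"api": "servo_tool", "payload": {"plan": [[[-3,0,5,0],[-2,0,5,0],[0,0,4,0],[0,0,1,0],[0,0,0,0]]]}}

```text
time: 3.95
eef_pos: [0.5616, 0.2093, 0.0995]
tcp_rot: [0.131, 0.991, -0.0, -0.0]
contact_force: [-1.0, -1.9, 3.2]
gripper_width: 0.0093
```

>>> {"api": "servo_tool", "payload": {"plan": [[[0,0,0,0],[0,0,0,0],[0,0,0,0]]], "grip": -0.2}}

```text
time: 4.25
eef_pos: [0.5613, 0.2098, 0.0992]
tcp_rot: [0.13, 0.991, -0.0, -0.0]
contact_force: [-1.1, -0.6, 0.4]
gripper_width: 0.0341
```

```bash
python3 - <<'E'
from h import *
print(ctrl.read_state()['eef_pos'])
p,d,c,W=snap('side','s4')
cv2.imwrite('pics/s4c.png',cv2.resize(p[100:250,200:350,::-1],None,fx=4,fy=4,interpolation=2))
p,d,c,W=snap('wrist','w4');P=cloud(d,c,W)
S=np.zeros((480,640),bool);S[200:400,305:345]=1
hs=(P[...,2]>0.117)&(P[...,2]<0.13)&S
r=cv2.minAreaRect((P[hs][:,:2]*1000).astype(np.float32));print('cloud',P[hs].mean(0),r,hs.sum(),np.median(P[hs][:,2]))
E
```

```text
[0.56131104 0.2098259  0.09915498]
cloud [0.55664943 0.21002529 0.12281957] ((559.9732055664062, 209.0986785888672), (10.08017349243164, 56.490455627441406), 74.95104217529297) 2955 0.12299464566250695
```

View pics/s4c.png

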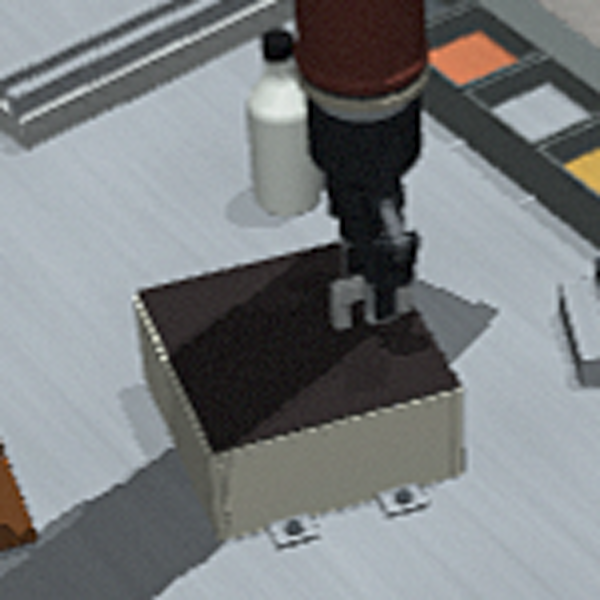

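View pics/w4.png

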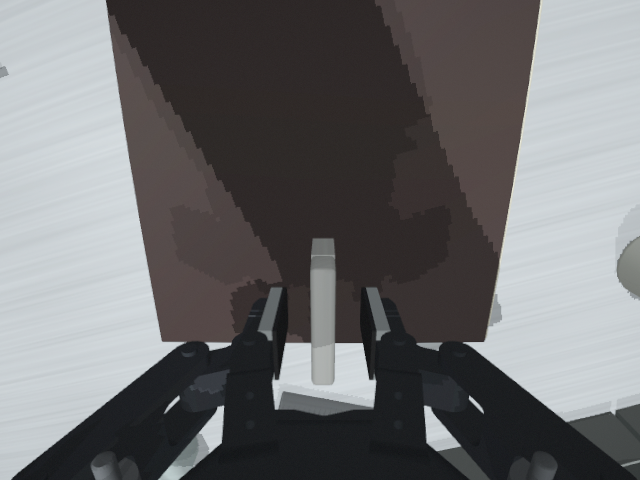

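Lid is seated again. The bar centre is at (0.560, 0.209), as before.

>>> {"api": "servo_tool", "payload": {"plan": [[[-15,0,-9,0],[-16,0,-9,0],[0,0,0,0],[0,0,0,0]]]}}

```text
time: 4.75
eef_pos: [0.591, 0.2017, 0.117]
tcp_rot: [0.131, 0.991, -0.0, -0.0]
contact_force: [0.3, -0.4, -0.0]
gripper_width: 0.0343
```

>>> {"api": "servo_tool", "payload": {"plan": [[[0,0,0,0],[0,0,0,0],[0,0,0,0],[0,0,0,0]]], "grip": -1, "force": 20}}

```text
time: 5.15
eef_pos: [0.5906, 0.2019, 0.1168]
tcp_rot: [0.13, 0.991, -0.0, -0.001]
contact_force: [-1.5, 0.3, -2.1]
gripper_width: 0.0087
```

>>> {"api": "servo_tool", "payload": {"plan": [[[1,0,-5,0],[2,0,-5,0],[0,0,0,0]]]}}

```text
time: 5.45
eef_pos: [0.5887, 0.2027, 0.1284]
tcp_rot: [0.131, 0.991, 0.0, 0.001]
contact_force: [-0.2, -0.4, -2.0]
gripper_width: 0.0089
```

```bash
python3 - <<'E'
from h import *
p,d,c,W=snap('side','s5')
cv2.imwrite('pics/s5c.png',cv2.resize(p[100:250,200:350,::-1],None,fx=4,fy=4,interpolation=2))
E
```

```text
(no output)
```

View pics/s5c.png

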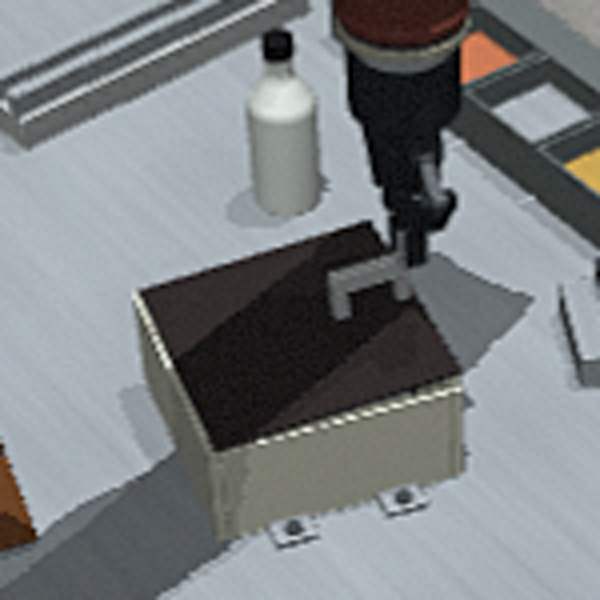

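It is tipping about its near edge now. I'll continue along the arc.

>>> {"api": "servo_tool", "payload": {"plan": [[[3,0,-10,0],[4,0,-10,0],[5,0,-10,0],[5,0,-9,0],[5,0,-6,0]]]}}

```text
time: 6.0
eef_pos: [0.5671, 0.2085, 0.1738]
tcp_rot: [0.13, 0.991, 0.0, 0.001]
contact_force: [0.5, -0.3, -2.8]
gripper_width: 0.0086
```

>>> {"api": "servo_tool", "payload": {"plan": [[[0,0,0,0],[0,0,0,0]]]}}

```text
time: 6.2
eef_pos: [0.5672, 0.2083, 0.1725]
tcp_rot: [0.13, 0.991, 0.0, 0.0]
contact_force: [0.4, 0.0, -2.6]
gripper_width: 0.0085
```

```bash
python3 - <<'E'
from h import *
p,d,c,W=snap('side','s6');P=cloud(d,c,W)
cv2.imwrite('pics/s6c.png',cv2.resize(p[100:250,200:350,::-1],None,fx=4,fy=4,interpolation=2))
S=np.zeros((480,640),bool);S[140:215,225:325]=1
m=S&(p.max(2)<75)&(P[...,2]>.08)&(P[...,2]<.16)&(P[...,0]<.6)&(P[...,0]>.42)
q=P[m]; 
for _ in range(4):
    A=np.c_[q[:,:2],np.ones(len(q))]; k=np.linalg.lstsq(A,q[:,2],rcond=None)[0]; q=q[np.abs(A@k-q[:,2])<.006]
print(k,np.arctan(np.hypot(*k[:2])),len(q),m.sum()); ux=np.array([np.cos(-.262),np.sin(-.262)])
l=(q[:,:2]-[.5065,.225])@ux; print('near end l,z',l.min(),q[np.argmin(l)])
E
```

```text
[ 0.34578433 -0.09253588 -0.03577226] 0.3437414388659879 2483 2566
near end l,z -0.0890073663007413 [0.42694345 0.27196978 0.09195569]
```

View pics/s6c.png

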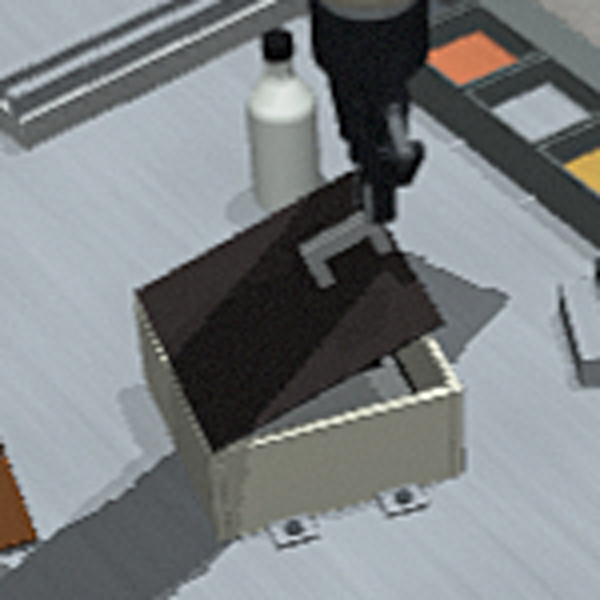

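Tilt measures 0.344 rad (19.7°) with the near edge on the rim, so step 1 is met. Next I'll lift straight up.

>>> {"api": "servo_tool", "payload": {"plan": [[[0,0,0,0],[0,0,-10,0],[0,0,-20,0],[0,0,-25,0],[0,0,-25,0]]], "force": 30}}

```text
time: 6.75
eef_pos: [0.5669, 0.2079, 0.2533]
tcp_rot: [0.131, 0.991, -0.0, -0.0]
contact_force: [0.2, -0.2, -3.8]
gripper_width: 0.0081
```

>>> {"api": "servo_tool", "payload": {"plan": [[[0,0,-20,0],[0,0,-10,0],[0,0,0,0]]]}}

```text
time: 7.05
eef_pos: [0.5676, 0.2083, 0.2836]
tcp_rot: [0.131, 0.991, 0.001, 0.001]
contact_force: [0.4, -1.0, -3.5]
gripper_width: 0.0082
```

```bash
cat >> h.py <<'E'
def plane(q,it=6,th=.006):
    for _ in range(it):
        A=np.c_[q[:,:2],np.ones(len(q))]; k=np.linalg.lstsq(A,q[:,2],rcond=None)[0]; q=q[np.abs(A@k-q[:,2])<th]
    return k,q
E
python3 - <<'E'
from h import *
p,d,c,W=snap('side','s7');P=cloud(d,c,W)
cv2.imwrite('pics/s7c.png',cv2.resize(p[50:250,200:400,::-1],None,fx=3,fy=3,interpolation=2))
E
```

```text
(no output)
```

View pics/s7c.png

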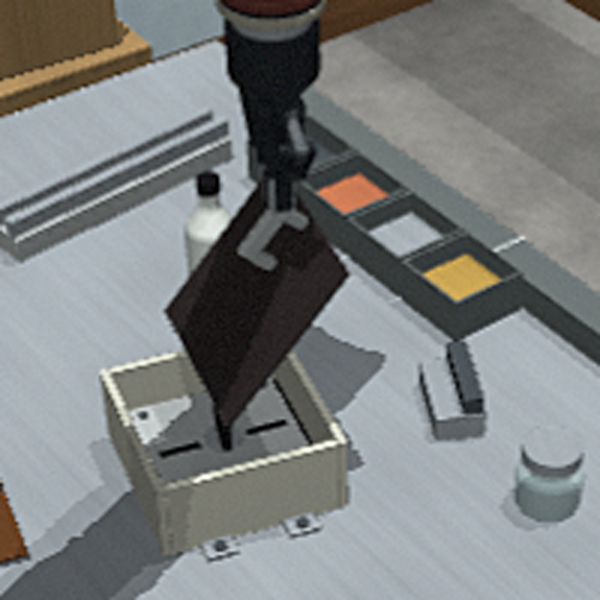

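```bash
python3 - <<'E'
from h import *
p,d,c,W=load('side','s7');P=cloud(d,c,W)
S=np.zeros((480,640),bool);S[100:205,250:325]=1
m=S&(p.max(2)<70)&(P[...,2]>.09)&(P[...,2]<.30)&(P[...,0]<.62)&(P[...,0]>.40)&(P[...,1]>.1)&(P[...,1]<.33)
k,q=plane(P[m],th=.01); print(k,np.arctan(np.hypot(*k[:2])),len(q),m.sum(),np.degrees(np.arctan2(k[1],k[0])))
print(q.min(0),q.max(0))
E
```

```text
[ 1.13271575 -0.29291795 -0.34605666] 0.8635697345151261 2296 2348 -14.498944635675848
[0.46205536 0.111353   0.13142333] [0.60342344 0.31017391 0.27220458]
```

The lid hangs at 49.5° with its lowest edge at about z = 0.13, clear of the rim. I'll carry it sideways to the clear deck between the housing and the tray.

>>> {"api": "servo_tool", "payload": {"plan": [[[-2,-15,0,0],[-3,-30,0,0],[-3,-35,0,0],[-4,-40,0,0],[-3,-40,0,0]]]}}

```text
time: 7.6
eef_pos: [0.5389, 0.047, 0.281]
tcp_rot: [0.131, 0.991, -0.001, -0.001]
contact_force: [0.9, 0.1, -2.3]
gripper_width: 0.008
```

>>> {"api": "servo_tool", "payload": {"plan": [[[-3,-35,0,0],[-2,-20,0,0],[0,-10,0,0],[0,0,0,0],[0,0,0,0]]]}}

```text
time: 8.1
eef_pos: [0.528, -0.0132, 0.2819]
tcp_rot: [0.13, 0.992, 0.0, -0.0]
contact_force: [0.2, 1.4, -3.2]
gripper_width: 0.0081
```

```bash
python3 - <<'E'
from h import *
print(ctrl.read_state()['eef_pos'])
p,d,c,W=snap('side','s8');P=cloud(d,c,W)
cv2.imwrite('pics/s8c.png',cv2.resize(p[80:330,200:450,::-1],None,fx=2.4,fy=2.4,interpolation=2))
S=np.zeros((480,640),bool);S[80:330,200:450]=1
m=S&(p.max(2)<70)&(P[...,2]>.09)&(P[...,2]<.29)&(P[...,0]<.62)&(P[...,0]>.40)&(P[...,1]>-.15)&(P[...,1]<.1)
k,q=plane(P[m],th=.01); print(k,np.arctan(np.hypot(*k[:2])),len(q),m.sum(),np.degrees(np.arctan2(k[1],k[0])))
print(q.min(0),q.max(0))
E
```

```text
[ 0.52804749 -0.01322792  0.28185505]
[ 1.17131125 -0.3130909  -0.38953585] 0.881122894069673 3103 3120 -14.965262645070403
[ 0.42527692 -0.10954615  0.1286583 ] [0.56900147 0.08959304 0.27137148]
```

View pics/s8c.png

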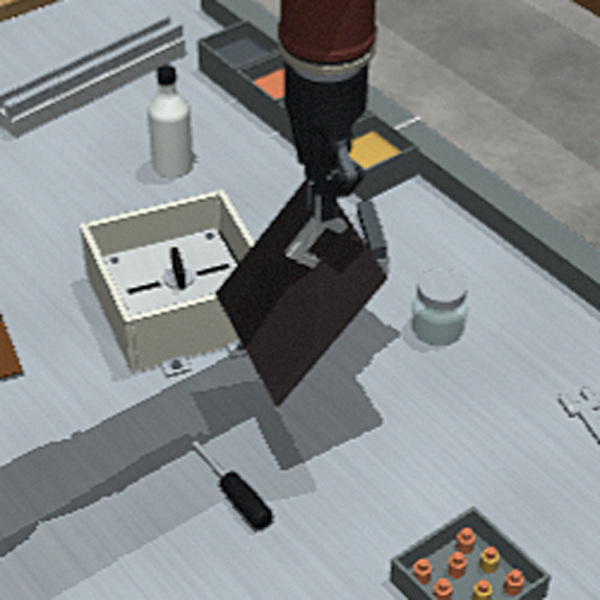

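>>> {"api": "servo_tool", "payload": {"plan": [[[0,0,15,0],[0,0,30,0],[0,0,30,0],[0,0,25,0],[0,0,12,0]]]}}

```text
time: 8.65
eef_pos: [0.5271, -0.0128, 0.1679]
tcp_rot: [0.129, 0.992, -0.001, -0.002]
contact_force: [-0.8, -0.4, -4.8]
gripper_width: 0.008
```

>>> {"api": "servo_tool", "payload": {"plan": [[[0,0,5,0],[0,0,5,0],[0,0,0,0]]]}}

```text
time: 8.95
eef_pos: [0.5286, -0.0141, 0.1607]
tcp_rot: [0.13, 0.991, 0.0, 0.0]
contact_force: [1.4, -0.2, -2.4]
gripper_width: 0.008
```

>>> {"api": "servo_tool", "payload": {"plan": [[[0,0,6,0],[0,0,5,0],[0,0,0,0]]], "force": 20}}

```text
time: 9.25
eef_pos: [0.5318, -0.0148, 0.1517]
tcp_rot: [0.131, 0.991, 0.001, 0.004]
contact_force: [5.7, -1.1, 7.5]
gripper_width: 0.0077
```

```bash
cat > tilt.py <<'E'
from h import *
import sys
fn=sys.argv[1]
print(ctrl.read_state()['eef_pos'])
p,d,c,W=snap('side',fn);P=cloud(d,c,W)
cv2.imwrite('pics/%sc.png'%fn,cv2.resize(p[80:330,200:450,::-1],None,fx=2.4,fy=2.4,interpolation=2))
S=np.zeros((480,640),bool);S[80:330,200:450]=1
m=S&(p.max(2)<70)&(P[...,2]>.005)&(P[...,2]<.20)&(P[...,0]<.66)&(P[...,0]>.42)&(P[...,1]>-.15)&(P[...,1]<.1)
k,q=plane(P[m],th=.01,it=10); k,q=plane(q,th=.004)
print(k,np.arctan(np.hypot(*k[:2])),len(q),m.sum(),np.degrees(np.arctan2(k[1],k[0])))
print(q.min(0),q.max(0))
E
python3 tilt.py s9
```

```text
[ 0.53177588 -0.01475872  0.15171053]
[ 1.14318144 -0.30805816 -0.50887137] 0.869432521408478 2045 2855 -15.081504329701644
[ 0.42884272 -0.10710301  0.00503402] [0.56789196 0.08590645 0.13894344]
```

View pics/s9c.png

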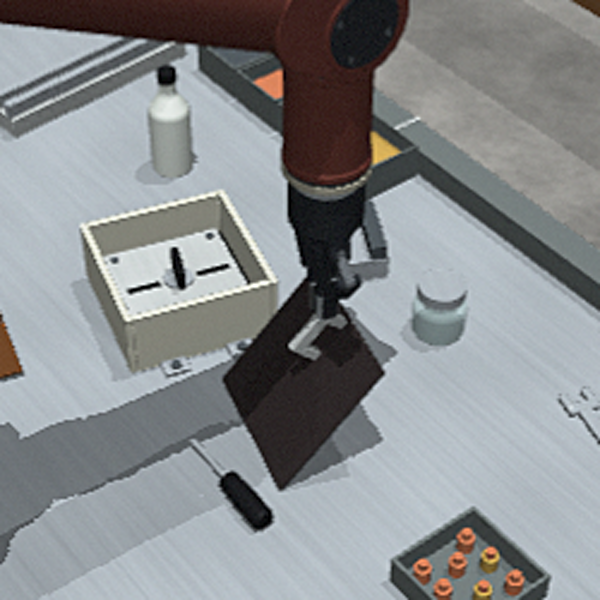

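The near edge has touched the deck (7.5 N up). I'll lay it down along the arc.

>>> {"api": "servo_tool", "payload": {"plan": [[[-8,0,3,0],[-9,0,4,0],[-8,0,5,0],[-7,0,5,0],[-7,0,5,0]]]}}

```text
time: 9.8
eef_pos: [0.5663, -0.0246, 0.1265]
tcp_rot: [0.131, 0.991, -0.0, -0.0]
contact_force: [1.9, 0.9, -0.1]
gripper_width: 0.0078
```

```bash
python3 tilt.py s10
```

```text
[ 0.56632189 -0.0245916   0.12654296]
[ 0.70197008 -0.19602492 -0.3113496 ] 0.6298116488704328 1861 3337 -15.602373625837936
[ 0.42822992 -0.11796903  0.00502625] [0.58388192 0.08671972 0.10236271]
```

View pics/s10c.png

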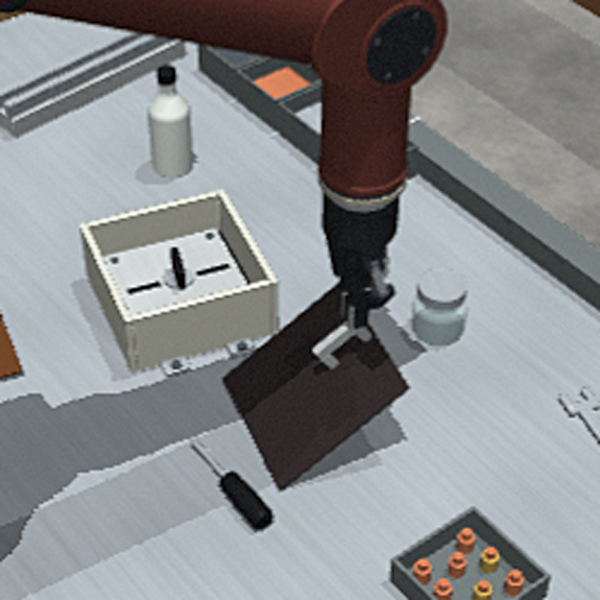

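>>> {"api": "servo_tool", "payload": {"plan": [[[-8,0,7,0],[-8,0,8,0],[-7,0,8,0],[-7,0,9,0],[-7,0,9,0]]]}}

```text
time: 10.35
eef_pos: [0.6016, -0.0341, 0.0851]
tcp_rot: [0.131, 0.991, -0.0, -0.001]
contact_force: [-1.5, -0.2, -1.4]
gripper_width: 0.0075
```

>>> {"api": "servo_tool", "payload": {"plan": [[[-5,0,9,0],[-4,0,9,0],[-4,0,9,0],[-2,0,4,0],[0,0,0,0]]]}}

```text
time: 10.85
eef_pos: [0.6156, -0.0379, 0.0544]
tcp_rot: [0.131, 0.991, -0.0, -0.001]
contact_force: [-0.1, -0.8, -1.2]
gripper_width: 0.0079
```

```bash
python3 tilt.py s11
```

```text
[ 0.61555964 -0.03785278  0.05443966]
[ 0.13729543 -0.05286073 -0.05549809] 0.14607213292548554 824 3753 -21.05742989802277
[ 0.44274782 -0.0981908   0.00610597] [0.55991739 0.07643219 0.02234695]
```

View pics/s11c.png

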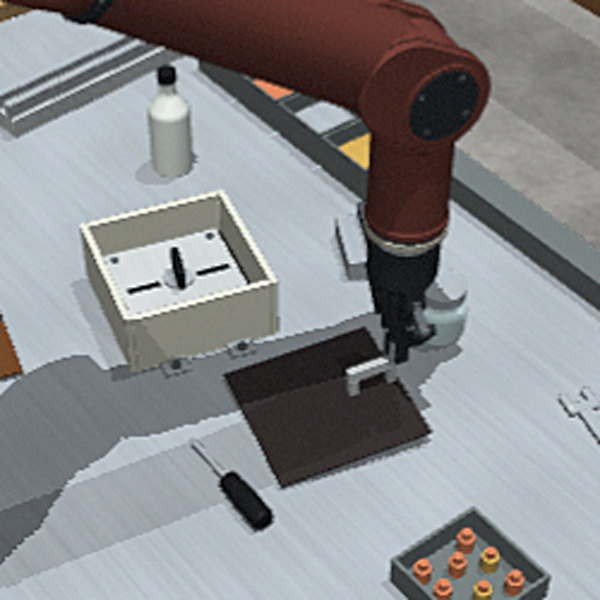

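>>> {"api": "servo_tool", "payload": {"plan": [[[-2,0,5,0],[-1,0,5,0],[-1,0,4,0],[0,0,1,0],[0,0,0,0]]]}}

```text
time: 11.4
eef_pos: [0.6213, -0.0391, 0.042]
tcp_rot: [0.131, 0.991, 0.0, 0.001]
contact_force: [-1.7, 0.2, 12.8]
gripper_width: 0.008
```

```bash
python3 tilt.py s12
```

```text
[ 0.62126521 -0.03907798  0.04198778]
[ 0.06711469 -0.03463001 -0.02302404] 0.07537921756284996 652 3731 -27.29294119933749
[ 0.44173442 -0.09748066  0.00536042] [0.55645386 0.07755683 0.01680345]
```

```bash
python3 - <<'E'
from h import *
p,d,c,W=load('side','s12');P=cloud(d,c,W)
m=(p.max(2)<70)
for x0,x1 in [(.455,.48),(.48,.51),(.51,.54),(.54,.57),(.57,.6),(.6,.62)]:
  row=[]
  for y0,y1 in [(-.07,-.05),(-.05,-.02),(-.02,.01),(.01,.04),(.04,.06)]:
    s=m&(P[...,0]>x0)&(P[...,0]<x1)&(P[...,1]>y0)&(P[...,1]<y1)&(P[...,2]<.06)
    row.append((s.sum(),np.median(P[s][:,2]).round(4) if s.sum() else 0))
  print(x0,row)
E
```

```text
0.455 [(np.int64(59), np.float64(0.0117)), (np.int64(83), np.float64(0.0111)), (np.int64(81), np.float64(0.0113)), (np.int64(77), np.float64(0.0114)), (np.int64(33), np.float64(0.0104))]
0.48 [(np.int64(63), np.float64(0.0113)), (np.int64(99), np.float64(0.0111)), (np.int64(98), np.float64(0.0108)), (np.int64(92), np.float64(0.0105)), (np.int64(66), np.float64(0.0109))]
0.51 [(np.int64(66), np.float64(0.0103)), (np.int64(97), np.float64(0.0108)), (np.int64(94), np.float64(0.0106)), (np.int64(89), np.float64(0.0108)), (np.int64(54), np.float64(0.0109))]
0.54 [(np.int64(63), np.float64(0.0111)), (np.int64(86), np.float64(0.0113)), (np.int64(92), np.float64(0.0112)), (np.int64(83), np.float64(0.0107)), (np.int64(59), np.float64(0.0117))]
0.57 [(np.int64(63), np.float64(0.0109)), (np.int64(80), np.float64(0.0113)), (np.int64(36), np.float64(0.0118)), (np.int64(85), np.float64(0.0112)), (np.int64(56), np.float64(0.01))]
0.6 [(np.int64(41), np.float64(0.0106)), (np.int64(44), np.float64(0.0115)), (np.int64(21), np.float64(0.0117)), (np.int64(55), np.float64(0.0116)), (np.int64(24), np.float64(0.0089))]
```

View pics/s12c.png

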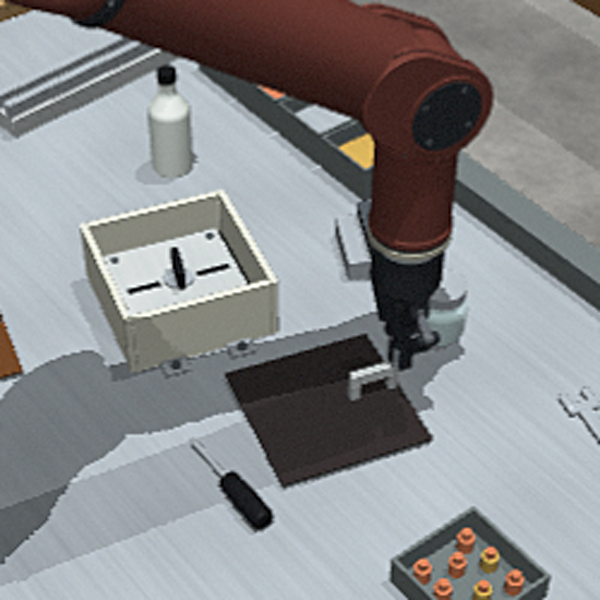

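The lid lies flat, with its top at 11 mm everywhere and clear of the bystanders. Releasing.

>>> {"api": "servo_tool", "payload": {"plan": [[[0,0,-2,0],[0,0,0,0],[0,0,0,0]]]}}

```text
time: 11.75
eef_pos: [0.6201, -0.0388, 0.0422]
tcp_rot: [0.13, 0.991, -0.0, 0.0]
contact_force: [0.9, 0.0, 0.8]
gripper_width: 0.0077
```

>>> {"api": "servo_tool", "payload": {"plan": [[[0,0,0,0],[0,0,0,0],[0,0,0,0],[0,0,-20,0],[0,0,-40,0]]], "grip": -0.2}}

```text
time: 12.25
eef_pos: [0.6177, -0.0387, 0.1]
tcp_rot: [0.13, 0.991, -0.001, -0.003]
contact_force: [0.8, -0.3, 0.4]
gripper_width: 0.034
```

>>> {"api": "servo_tool", "payload": {"plan": [[[0,0,-50,0],[0,0,-50,0],[0,0,-45,0],[0,0,0,0]]]}}

```text
time: 12.65
eef_pos: [0.6227, -0.0396, 0.2543]
tcp_rot: [0.131, 0.991, 0.001, 0.005]
contact_force: [-0.4, 0.0, -0.5]
gripper_width: 0.034
```

```bash
python3 - <<'E'
from h import *
print(ctrl.read_state()['eef_pos'],ctrl.read_state()['time'])
for n in ['side','top']:
    p,d,c,W=snap(n,n+'13')
    if n=='side': cv2.imwrite('pics/s13c.png',cv2.resize(p[80:330,200:450,::-1],None,fx=2.4,fy=2.4,interpolation=2))
E
```

```text
[ 0.62273632 -0.03962143  0.25432716] 12.65
```

View pics/s13c.png

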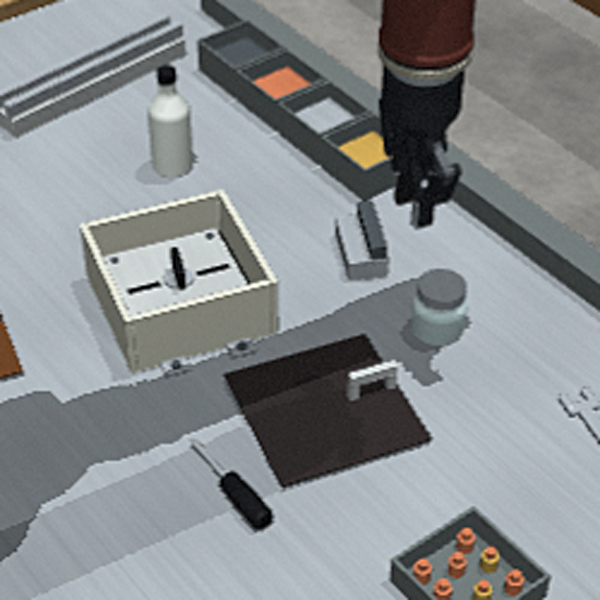

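View pics/top13.png

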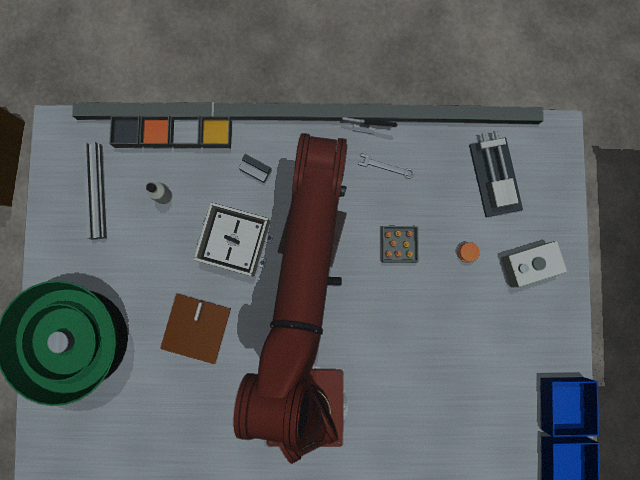

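The side view shows the lid flat at (330,410) of the crop. The housing is open, with the fastener bar at (178,268) standing across the slot lines. Next I'll move over the panel.

>>> {"api": "servo_tool", "payload": {"plan": [[[20,25,0,0],[36,45,0,0],[36,45,0,0],[36,45,0,0],[34,40,0,0]]]}}

```text
time: 13.25
eef_pos: [0.5236, 0.1745, 0.2455]
tcp_rot: [0.13, 0.991, -0.001, -0.001]
contact_force: [0.2, 0.8, -0.3]
gripper_width: 0.0342
```

>>> {"api": "servo_tool", "payload": {"plan": [[[19,25,0,0],[0,0,0,0],[0,0,0,0]]], "grip": 0.0}}

```text
time: 13.55
eef_pos: [0.5127, 0.2023, 0.2457]
tcp_rot: [0.13, 0.992, -0.001, -0.001]
contact_force: [0.4, 0.4, -0.4]
gripper_width: 0.0428
```

```bash
python3 - <<'E'
from h import *
st=ctrl.read_state();print(st['eef_pos'],st['qpos'].round(2),st['time'])
p,d,c,W=snap('wrist','w14')
E
```

```text
[0.51268482 0.2023239  0.24570185] [-0.85  0.12  0.43  1.7  -0.05  1.33  0.9 ] 13.55
```

View pics/w14.png

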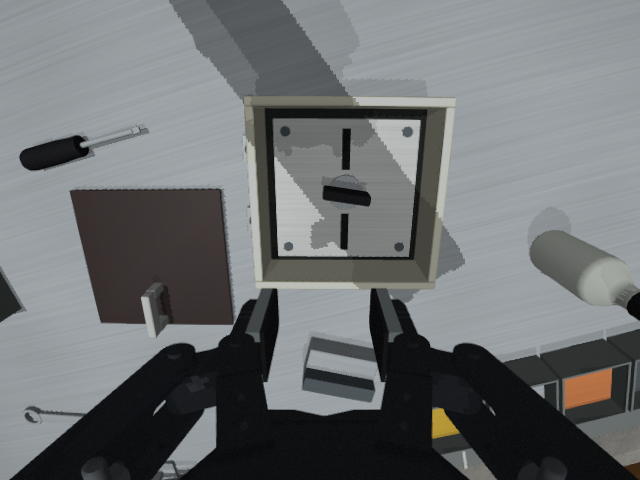

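Wrist view: the thumb bar is at (346,193), nearly crosswise. The slot lines are at (346,148) and (344,231), and the lid is on the left at (155,255).

```bash
cat > fast.py <<'E'
from h import *
import sys
fn=sys.argv[1]; x0,y0,x1,y1=map(int,sys.argv[2:6])
p,d,c,W=load('wrist',fn);P=cloud(d,c,W)
S=np.zeros((480,640),bool);S[y0:y1,x0:x1]=1
dark=S&(p.max(2)<60)
b=dark&(P[...,2]>.064)&(P[...,2]<.08)
print('bar n',b.sum(),'z',np.median(P[b][:,2]), P[b].mean(0)); r=cv2.minAreaRect((P[b][:,:2]*1000).astype(np.float32)); print(r)
q=P[b][:,:2]; w,v=np.linalg.eigh(np.cov(q.T)); a=v[:,1]; print('bar yaw deg',np.degrees(np.arctan2(a[1],a[0])))
l=dark&(np.abs(P[...,2]-.04)<.006)
k,lab,s,_=cv2.connectedComponentsWithStats(l.astype(np.uint8))
cs=[]
for i in range(1,k):
    if s[i,4]<60: continue
    vv,uu=np.nonzero(lab==i); X=onplane(c,W,np.c_[uu,vv],.040)[:,:2]; r=cv2.minAreaRect((X*1000).astype(np.float32)); print(s[i],r)
    if 28<max(r[1])<46 and min(r[1])<14: cs.append(X.mean(0))
if len(cs)==2:
    A,B=sorted(cs,key=lambda t:t[0]); print('mid',(A+B)/2,'yaw',np.degrees(np.arctan2(B[1]-A[1],B[0]-A[0])),np.linalg.norm(B-A))
E
python3 fast.py w14 272 115 425 262
```

```text
bar n 526 z 0.07080682510187644 [0.50535541 0.22560009 0.07052918]
((506.0327453613281, 225.5108642578125), (45.46718978881836, 10.110634803771973), 66.41060638427734)
bar yaw deg 66.13767491659652
[281 127   9   9  66] ((432.803466796875, 183.71768188476562), (7.9244160652160645, 7.566664695739746), 74.85362243652344)
[342 129   9  41 328] ((465.26910400390625, 237.15501403808594), (7.883950233459473, 38.97576904296875), 75.94294738769531)
[340 214   8  35 238] ((547.8331909179688, 214.6210174560547), (7.458901405334473, 38.30046463012695), 74.1827392578125)
mid [0.5060164  0.22586161] yaw -15.102486459732333 0.08555824751873735
```

>>> {"api": "servo_tool", "payload": {"plan": [[[12.5,20.7,0,0],[0,0,0,-0.14],[0,0,0,-0.14],[0,0,0,-0.14],[0,0,0,-0.14]]]}}

```text
time: 14.1
eef_pos: [0.5075, 0.2233, 0.2466]
tcp_rot: [-0.15, 0.989, -0.001, -0.0]
contact_force: [-0.6, -0.1, -0.1]
gripper_width: 0.0427
```

```bash
python3 - <<'E'
from h import *
st=ctrl.read_state();M=R.from_quat(st['tcp_rot']).as_matrix();print(st['eef_pos'],st['qpos'].round(2),np.degrees(np.arctan2(M[1,1],M[0,1])))
E
```

```text
[0.50749349 0.22328196 0.24655757] [-0.84  0.13  0.38  1.69 -0.05  1.33  1.42] 107.2439627407608
```

>>> {"api": "servo_tool", "payload": {"plan": [[[0,0,0,-0.143],[0,0,0,-0.143],[0,0,0,-0.143],[0,0,0,-0.143],[0,0,0,-0.143]]]}}

```text
time: 14.6
eef_pos: [0.5075, 0.2232, 0.2466]
tcp_rot: [-0.486, 0.874, -0.0, -0.001]
contact_force: [0.4, -0.2, 0.3]
gripper_width: 0.043
```

>>> {"api": "servo_tool", "payload": {"plan": [[[0,0,0,-0.143],[0,0,0,0],[0,0,0,0]]]}}

```text
time: 14.9
eef_pos: [0.5073, 0.224, 0.2469]
tcp_rot: [-0.544, 0.839, -0.0, -0.0]
contact_force: [0.4, 0.2, 0.4]
gripper_width: 0.0428
```

```bash
python3 - <<'E'
from h import *
st=ctrl.read_state();M=R.from_quat(st['tcp_rot']).as_matrix();print(st['eef_pos'],st['qpos'].round(2),np.degrees(np.arctan2(M[1,1],M[0,1])))
print(M.T@(np.array([.506,.2255,0])-st['eef_pos'])*1000, M.round(3).tolist())
p,d,c,W=snap('wrist','w15')
E
```

```text
[0.50730487 0.22401044 0.24685946] [-0.78  0.13  0.32  1.69 -0.04  1.33  2.26] 155.88049072996088
[ -1.03078192   1.74120905 246.85910675] [[-0.409, -0.913, -0.001], [-0.913, 0.409, -0.001], [0.001, 0.0, -1.0]]
```

View pics/w15.png

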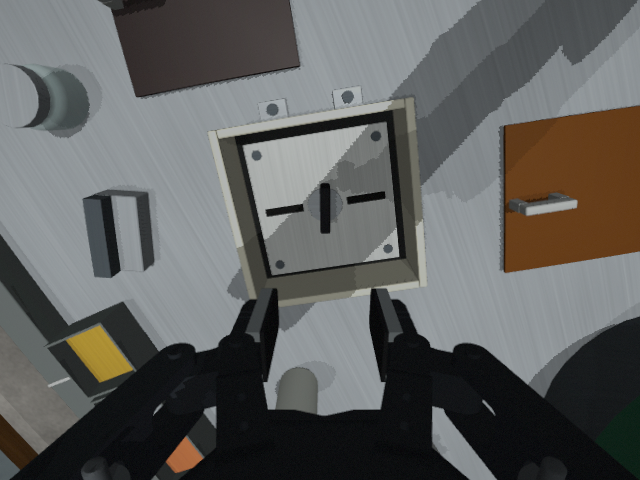

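```bash
python3 fast.py w15 245 130 405 275
```

```text
bar n 463 z 0.07099690865368746 [0.50588303 0.22422743 0.07093427]
((506.36627197265625, 225.14549255371094), (45.35026550292969, 8.827956199645996), 66.0311279296875)
bar yaw deg 65.98201476376207
[371 132   9   9  64] ((433.104248046875, 183.7929229736328), (7.654776096343994, 7.9826340675354), 66.07942199707031)
[347 191  39  13 285] ((464.6650085449219, 237.34445190429688), (8.054769515991211, 39.92654037475586), 75.55628204345703)
[266 204  38  12 251] ((547.864013671875, 214.8409881591797), (7.603711128234863, 39.132694244384766), 74.82218933105469)
mid [0.50591081 0.22606879] yaw -15.19478516055539 0.08587289555092638
```

Two views agree: bar centre (0.506, 0.2256), top z 0.071, yaw 66°, slot −15.1°. The jaws are square to the bar, so I'll descend.

>>> {"api": "servo_tool", "payload": {"plan": [[[-1,2,40,0],[0,0,45,0],[0,0,45,0],[0,0,30,0],[0,0,0,0]]]}}

```text
time: 15.45
eef_pos: [0.5028, 0.2253, 0.0832]
tcp_rot: [-0.545, 0.838, -0.0, -0.004]
contact_force: [-0.4, 0.0, 1.0]
gripper_width: 0.0429
```

>>> {"api": "servo_tool", "payload": {"plan": [[[0,0,0,0],[0,0,0,0]]]}}

```text
time: 15.65
eef_pos: [0.5069, 0.2275, 0.0895]
tcp_rot: [-0.546, 0.838, -0.0, 0.002]
contact_force: [0.4, -0.0, -0.3]
gripper_width: 0.0425
```

```bash
python3 - <<'E'
from h import *
st=ctrl.read_state();M=R.from_quat(st['tcp_rot']).as_matrix();print(st['eef_pos'],st['qpos'].round(2),np.degrees(np.arctan2(M[1,1],M[0,1])))
print(M.T@(np.array([.506,.2256,.050])-st['eef_pos'])*1000)
p,d,c,W=snap('wrist','w16')
E
```

```text
[0.50685818 0.2275158  0.08947133] [-0.77  0.27  0.31  1.88 -0.09  1.01  2.3 ] 156.1740900882244
[ 2.19632678  0.0822568  39.46595629]
```

View pics/w16.png

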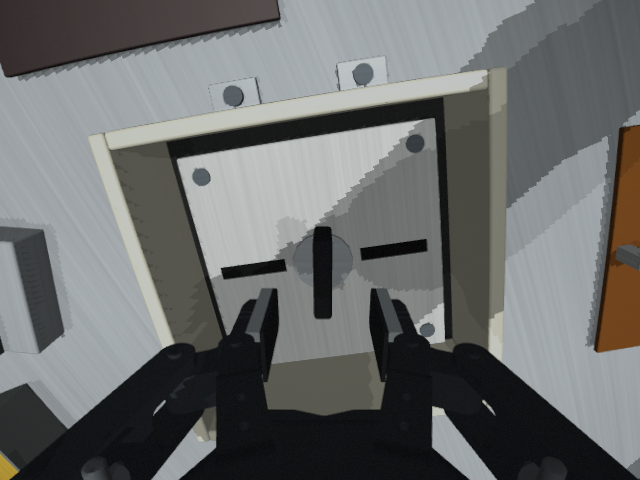

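The bar is centred between the pads, at column 323. I'll descend the last 38 mm and close.

>>> {"api": "servo_tool", "payload": {"plan": [[[2,0,20,0],[0,0,17,0],[0,0,0,0],[0,0,0,0]]]}}

```text
time: 16.1
eef_pos: [0.5054, 0.2255, 0.0517]
tcp_rot: [-0.546, 0.838, -0.0, 0.001]
contact_force: [-0.2, 1.0, 0.8]
gripper_width: 0.0426
```

>>> {"api": "servo_tool", "payload": {"plan": [[[0,0,0,0],[0,0,0,0],[0,0,0,0],[0,0,0,0]]], "grip": -1, "force": 40}}

```text
time: 16.5
eef_pos: [0.5065, 0.2251, 0.0516]
tcp_rot: [-0.546, 0.838, -0.001, 0.002]
contact_force: [4.8, -1.9, 4.3]
gripper_width: 0.009
```

>>> {"api": "servo_tool", "payload": {"plan": [[[0,0,0,0.14],[0,0,0,0.142],[0,0,0,0.142],[0,0,0,0.142],[0,0,0,0.142]]]}}

```text
time: 17.0
eef_pos: [0.5061, 0.2256, 0.0515]
tcp_rot: [-0.219, 0.976, 0.0, 0.001]
contact_force: [3.6, -0.5, 4.3]
gripper_width: 0.0089
```

>>> {"api": "servo_tool", "payload": {"plan": [[[0,0,0,0.142],[0,0,0,0.142],[0,0,0,0.142],[0,0,0,0.142],[0,0,0,0.142]]]}}

```text
time: 17.5
eef_pos: [0.5061, 0.2262, 0.0516]
tcp_rot: [0.133, 0.991, 0.001, 0.001]
contact_force: [2.7, 2.2, 4.5]
gripper_width: 0.0088
```

>>> {"api": "servo_tool", "payload": {"plan": [[[0,0,0,0],[0,0,0,0]]]}}

```text
time: 17.7
eef_pos: [0.5061, 0.2261, 0.0514]
tcp_rot: [0.128, 0.992, 0.001, 0.001]
contact_force: [5.2, 2.0, 4.7]
gripper_width: 0.0086
```

```bash
python3 - <<'E'
from h import *
st=ctrl.read_state();M=R.from_quat(st['tcp_rot']).as_matrix();print(st['eef_pos'],st['qpos'].round(2),np.degrees(np.arctan2(M[1,1],M[0,1])),st['wrist_torque'],st['contact_force'],st['gripper_width'])
p,d,c,W=snap('wrist','w17')
E
```

```text
[0.50610461 0.2261316  0.05136619] [-0.97  0.34  0.55  1.92 -0.22  0.94  1.  ] 75.26373968996259 [ 0.49111363 -1.23876074 -0.07444763] [5.18369817 2.02949904 4.72957743] 0.008615871678339767
```

View pics/w17.png

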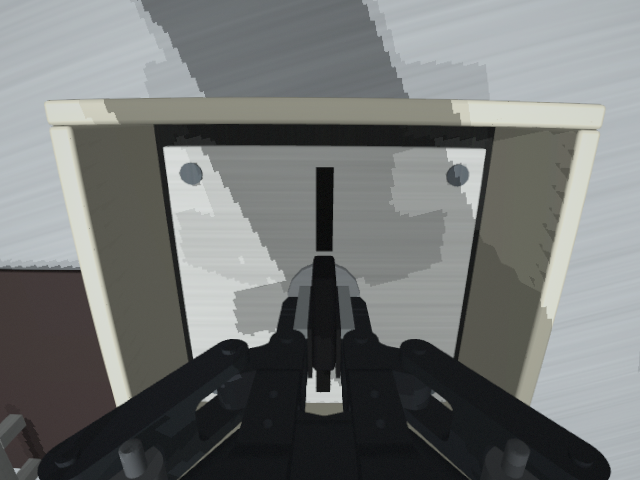

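The thumb bar now lines up with the slot line at column 324. Now I'll press.

>>> {"api": "servo_tool", "payload": {"plan": [[[0,0,3,0],[0,0,3,0],[0,0,3,0],[0,0,2,0],[0,0,0,0]]], "force": 60}}

```text
time: 18.25
eef_pos: [0.5062, 0.2262, 0.0416]
tcp_rot: [0.128, 0.992, 0.001, 0.001]
contact_force: [-1.4, -0.8, 22.1]
gripper_width: 0.0085
```

>>> {"api": "servo_tool", "payload": {"plan": [[[0,0,1,0],[0,0,1,0],[0,0,1,0],[0,0,0,0],[0,0,0,0]]]}}

```text
time: 18.75
eef_pos: [0.5064, 0.2263, 0.0412]
tcp_rot: [0.128, 0.992, 0.002, 0.001]
contact_force: [-14.0, -6.8, 55.6]
gripper_width: 0.0083
```

>>> {"api": "servo_tool", "payload": {"plan": [[[0,0,-1,0],[0,0,-0.7,0],[0,0,0,0],[0,0,0,0],[0,0,0,0]]]}}

```text
time: 19.25
eef_pos: [0.5063, 0.2262, 0.0414]
tcp_rot: [0.128, 0.992, 0.002, 0.001]
contact_force: [-6.4, -3.3, 35.9]
gripper_width: 0.0086
```

```bash
python3 - <<'E'
from h import *
st=ctrl.read_state();M=R.from_quat(st['tcp_rot']).as_matrix();print(st['time'],st['eef_pos'],np.degrees(np.arctan2(M[1,1],M[0,1])),st['contact_force'],st['gripper_width'])
p,d,c,W=snap('wrist','w18');P=cloud(d,c,W)
s=np.zeros((480,640),bool);s[160:240,200:300]=1
print('panel z',np.median(P[s][:,2])); p0,d0,c,W0=load('wrist','w17');P0=cloud(d0,c,W0);print('before',np.median(P0[s][:,2]))
rim=(P[...,2]>.076)&(P[...,2]<.088);print('rim',np.median(P[rim][:,2]), np.median(P0[(P0[...,2]>.076)&(P0[...,2]<.088)][:,2]))
p,d,c,W=snap('side','s18');P=cloud(d,c,W)
cv2.imwrite('pics/s18c.png',cv2.resize(p[80:330,200:450,::-1],None,fx=2.4,fy=2.4,interpolation=2))
m=(p.max(2)<70)&(P[...,0]>.46)&(P[...,0]<.6)&(P[...,1]>-.07)&(P[...,1]<.03)&(P[...,2]<.03)
k,q=plane(P[m],th=.004);print('lid',k,len(q),q[:,2].mean())
E
```

```text
19.25 [0.50626172 0.22623092 0.04141416] 75.26213723380813 [-6.35579654 -3.32695258 35.90102326] 0.008552898828537719
panel z nan
before nan
rim 0.08197831971102695 0.08199237001670066
lid [0.00035191 0.00165698 0.01085521] 1238 0.011004512675237312
```

View pics/w18.png

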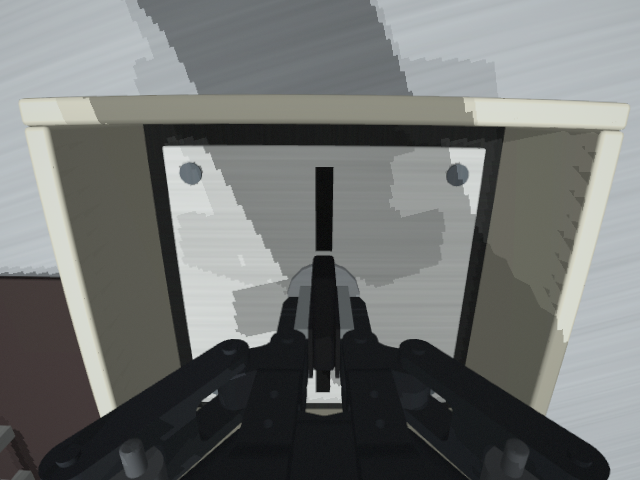

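View pics/s18c.png

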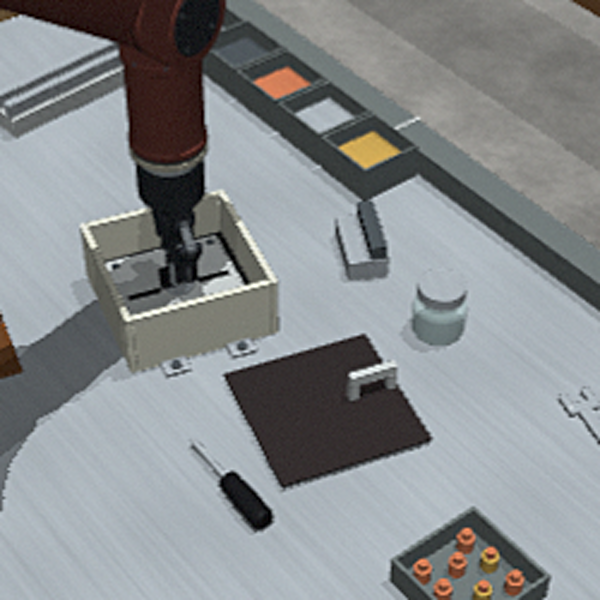

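```bash
python3 - <<'E'
from h import *
for f in ['w17','w18']:
    p,d,c,W=load('wrist',f);P=cloud(d,c,W); print(f,np.nanmedian(P[160:240,200:300,2]))
st=ctrl.read_state();print(st['time'],st['contact_force'],st['eef_pos'])
E
```

```text
w17 0.03990965877994307
w18 0.030153604260571662
19.35 [-5.85942315 -3.0854705  35.91578466] [0.50627379 0.2262712  0.04141963]
```

The panel top went from 39.9 to 30.2 mm, so it is fully home. It is held with about 36 N, the fastener is aligned and the lid is flat. Handing in.

```bash
python3 -c "
from plant import ctrl
print(ctrl.sign_off())"
```

```text
the job is handed in; nothing more can be done
None
```

The job is handed in at about 19.4 s of the 51 s allowed. My last checks all agreed with the task, but the sign-off reports no verdict.

- **Tipping the lid:** I tipped it by the far corner of its handle to 0.344 rad (19.7°), with its near edge still on the rim. My first full-width grip had lifted it flat by about 15 mm, because the pads held it too rigidly to pivot. I seated it again and regripped.
- **Setting it down:** I lifted it off and laid it near edge first on the clear deck between the housing and the tray. Its top measured 11 mm above the deck all over, with a slope under 0.002. By the plan its centre is about 0.24 m from the housing's; I did not measure that distance again afterwards.
- **Fastener:** I turned it clockwise by about 1.42 rad. The jaws ended at yaw 75.26° against a target of about 74.9°, so it is within about 0.01 rad of the slot line. The wrist picture shows the bar and the slot line in the same column.
- **Panel:** I pressed it from 39.9 mm down to 30.2 mm, about 9.8 of its 10 mm. The fingers still held it there with about 36 N when I handed in. The push briefly peaked at 55.6 N at the wrist before I eased it off, well under the 120 N limit.
- **Bystanders:** the oiler, jar, gauge block, screwdriver and tray looked unmoved in the last side picture. I did not measure any of the bystanders at the end.

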